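Take the doming cube out of its set

TASK

Get the bench ready for doming: the brass doming cube sits in its wooden stand between the thickest and the thinnest of the three thick steel punches, which leave no room to grip it, so stand those two upright on the black rubber pad first, then lift the cube out and set it, hollows up as it is, in the middle of the steel bench block. Then put both punches back upright, dome end up, each fully down in the pocket of the stand that fits it. Set everything down without dropping or tipping it, and leave the third thick punch, the jar and the loupe where they are.

Things in the scene. Friction and masses are not known exactly. Their poses are not given: they have to be found in the camera images.
- punch_stand: Fixed wooden stand, 110 (x) x 136 (y) x 24 mm high; origin: centre of underside. 12 mm deep in its top (x, y from the origin): 46 mm square recess (-10, 0) for the cube; round pockets with 3 mm chamfers: 33 mm wide (-10, +44.5) for the 28 mm punch, 25 mm wide (-10, -40.5) for the 20 mm punch, 29 mm (+34, 0) for the third. Four thin fixed pins along x -44, y -15 to 15, tops 56 mm up.
- punch_large_mid (a point): Thickest of three thick steel punches: upright cylinder, 28 mm diameter, 62 mm high, flat foot, domed top (sides straight up to 48 mm from the foot), 0.26 kg, loose. Point: on its axis half-way up, 31 mm above the foot; z up the axis. Starts in the stand's 33 mm pocket, 9.5 mm from the cube's +y face.
- punch_small_mid (a point): Thinnest of three thick steel punches: upright cylinder, 20 mm diameter, 56 mm high, flat foot, domed top (sides straight up to 46 mm from the foot), 0.13 kg, loose. Point: on its axis half-way up, 28 mm above the foot; z up the axis. Starts in the stand's 25 mm pocket, 9.5 mm from the cube's -y face.
- punch_medium_mid (a point): Middle one of the three loose thick steel punches, 24 mm diameter, 59 mm high, standing in the pocket behind the cube (the stand's +x side); the point is on its axis half-way up, 29.5 mm above the foot. It is not in the way and stays.
- doming_cube_mid (a point): Brass doming cube with round hollows, 42 x 42 x 42 mm, about 0.55 kg; the point is its centre, axes square to its faces, z up. At the start it sits 12 mm deep in the stand's recess, sides parallel to the stand's, 30 mm standing out; its +y and -y faces are free to grip once the two punches are gone.
- rubber_pad: Black rubber bench pad lying on the worktop, fixed, 76 (x) x 100 (y) x 6 mm thick, the side area; origin at the centre of its underside, so its top is 6 mm above. Empty at the start.
- bench_block: Polished steel bench block, 64 x 64 x 28 mm high, heavy, stays put (fixed); origin at the centre of its underside, so its top is 28 mm above. Empty at the start.
- microscope: Big stereo microscope of the bench, fixed; origin at worktop height under the middle of its horizontal white boom. Its head and knobs hang over the bench from 150 mm in front of the origin (towards the robot), from 60 mm right to 160 mm left of it, from 0.21 m above the worktop upwards: keep the arm in front of it when swinging from side to side.
- screw_jar: Small glass jar with black screw lid, 48 mm diameter, 63 mm high, bystander at the left of the work; origin at the centre of its underside. Leave it.
- eye_loupe: Black eye loupe, 39 mm diameter, 30 mm high, bystander behind the work at the right; origin at the centre of its underside. Leave it.
Things that resemble listed ones, but are neither listed nor needed, are in the scene too. Leave any red look-alike of the bench_block alone.

How it is judged:
On the way, in this order (a step that is already met when the one before it is completed fails the run):
1. the thickest and the thinnest of the thick punches stand upright on the rubber pad, released (x of punch_large_mid in the frame of rubber_pad between -0.038 and 0.038 m and y of punch_large_mid in the frame of rubber_pad between -0.05 and 0.05 m and z of punch_large_mid in the frame of rubber_pad between 0.033 and 0.041 m and angle between each of punch_large_mid, punch_small_mid's own z axis and vertical below 0.1 rad and linear speed of each of punch_large, punch_small below 0.03 m/s and contact force between the fingers and punch_large below 0.1 N and x of punch_small_mid in the frame of rubber_pad between -0.038 and 0.038 m and y of punch_small_mid in the frame of rubber_pad between -0.05 and 0.05 m and z of punch_small_mid in the frame of rubber_pad between 0.03 and 0.038 m and contact force between the fingers and punch_small below 0.1 N), for 0.2 s.
2. the doming cube stands in the middle of the bench block, released (x of doming_cube_mid in the frame of bench_block between -0.012 and 0.012 m and y of doming_cube_mid in the frame of bench_block between -0.012 and 0.012 m and z of doming_cube_mid in the frame of bench_block between 0.045 and 0.053 m and angle between doming_cube_mid's own z axis and vertical below 0.1 rad and linear speed of doming_cube below 0.03 m/s and contact force between the fingers and doming_cube below 0.1 N), for 0.2 s.
At the end, for the whole second after the job is handed in: Cube upright on the bench block, centred within 12 mm along each side; the 28 and 20 mm punches upright (0.1 rad), feet on the floor of their own pockets (6 mm of centre along each axis, 3 mm in height); all three released and at rest (all of step 2 and x of punch_large_mid in the frame of punch_stand between -0.016 and -0.004 m and y of punch_large_mid in the frame of punch_stand between 0.0385 and 0.0505 m and z of punch_large_mid in the frame of punch_stand between 0.04 and 0.046 m and angle between each of punch_large_mid, punch_small_mid's own z axis and vertical below 0.1 rad and linear speed of each of punch_large, punch_small below 0.03 m/s and contact force between the fingers and punch_large below 0.1 N and x of punch_small_mid in the frame of punch_stand between -0.016 and -0.004 m and y of punch_small_mid in the frame of punch_stand between -0.0465 and -0.0345 m and z of punch_small_mid in the frame of punch_stand between 0.037 and 0.043 m and contact force between the fingers and punch_small below 0.1 N); the robot touches nothing.
It fails at once if the third thick punch, the jar or the loupe was disturbed (moved more than 15 mm) (distance of any of punch_medium_mid, screw_jar, eye_loupe from where it was at the start of the episode above 0.015 m).
It fails at once if a punch or the cube was tipped over (angle between any of punch_large_mid, punch_small_mid, doming_cube_mid's own z axis and vertical above 0.8 rad).
It fails at once if a punch or the cube was dropped (fell freely faster than 0.7 m/s, some 25 mm) ((linear speed of punch_large above 0.7 m/s and contact force between the fingers and punch_large below 0.05 N) or (linear speed of punch_small above 0.7 m/s and contact force between the fingers and punch_small below 0.05 N) or (linear speed of doming_cube above 0.7 m/s and contact force between the fingers and doming_cube below 0.05 N)).
It also fails if it takes over 112 s, if anything falls off the work surface, if the arm or the gripper's body presses on something with over 40 N, if the wrist force passes 120 N, or if a joint passes its speed limit or range.

ROBOT

A 6-joint arm with a two-finger parallel gripper is mounted at the origin on a cart in front of the work surface, level with it; the furniture and walls round the work are solid. World frame = base frame: x ahead of the robot, y to its left, z up, the work surface at z = 0. Lengths are in m, angles in rad, forces in N, time in s.
With the tool pointing down it reaches from about 0.3 to 0.775 m from the base axis. Payload 14.6 kg.
Tool frame: the origin (TCP) lies at the very end of the fingers, on their centre line; the grasp point (between the pads) lies 19 mm behind it; z points along the fingers, y is the direction in which the jaws open and shut (so a half turn about z gives the same grasp; the last joint's range is limited). The gripper opens to 94 mm and grips with 3 to 60 N. Pads are 16 mm wide; open, the fingers measure 119 mm over their backs; the gripper's body (75 mm by 177 mm) begins 78 mm behind the grasp point.
Start: joints at [1.155, 0.3, 1.521, -0, 1.321, -0.067], TCP at [0.188, 0.517, 0.205] pointing down, gripper open.
Joint ranges: [-3.03, 3.03], [-0.79, 2.21], [0.23, 2.52], [-1.04, 4.18], [0, 3.07], [-2.55, 2.55]. Speed limits (rad/s): [2.22, 2.22, 2.57, 3.14, 3.14, 3.14].

INTERFACE

Orientations are given as a unit quaternion [x, y, z, w].
In Python, from cell import arm, set_gripper, planner, eyes, models gives the robot as it stands. The module is installed in compiled form; this text tells all that it offers. Calls block until the motion is done:
- arm.goto(position, orientation): joint-space move of the TCP to a pose.
- arm.line_to(position, frame=None, v=0.15, guard=None): straight line of the TCP; frame=None keeps the orientation; v is the mean speed in m/s. With guard (N) it stops when the force on the tool has changed by that much, and returns True; else False.
- arm.movej(angles): joint-space move.
- set_gripper(opening, grip_force=None): finger opening in m; grip_force is the grip in N (None keeps the last); returns when the fingers have stopped.
- arm.hold(seconds).
- planner.ik(position, orientation): joint angles nearest the present ones, or None.
- arm.sense(): the state.
- eyes.capture(name): name is "scene" or "top" or "wrist"; returns a dict with "pixels" (400x640x3 uint8, blue, green, red), "camera_matrix" (3x3 intrinsics, pixels), "world_from_camera" (4x4, takes a point from camera to world coordinates). Camera axes: x right, y up, looking along -z (the intrinsics and any distortion apply to the point x, -y, -z); pixel columns grow to the right and rows downward; lengths in m; the calibration is good to about 2 mm. The wrist camera is an equidistant fisheye: a pixel r from the principal point sees the ray r / f radians off the axis. A picture is of the moment at which its call begins. There is no depth.
A pose or a line that the arm cannot do raises arm.Unreachable and nothing moves.
- arm.close_job(): hands the job in, once; it reports no verdict.
Trained networks look in a picture, given as the dict that the camera call returned (one of the last four; its "shot" number tells which), for a name from the list of things; names that differ only in an ending like _2 or _b are one class to them, and where a whole thing is asked for, a point or a joint stands for the part that bears it (a point fixed in the world has none). Each returns a list of dicts, best first, with "p" (0 to 1); they miss things now and then, are a little off and sometimes report something else, mostly with a low value. They report only what shows in the picture. A call takes as long as a camera call. They do not tell look-alikes from the thing itself.
- models.find_in(picture, label): "extent" ([left, top, width, height] in pixels, round what is visible of it).
The state is a dict: "time": time; "qpos": joint angles; "qd": joint speeds; "joint_torque": joint torques, N m; "position": TCP position; "eef_rot": TCP orientation; "force": force on the tool from outside, world axes, zero at the start; "torque": the same for the moment, N m; "width": finger opening in m.
Only numpy, scipy, OpenCV 4.12 (cv2) and the standard library are available. Lean on these libraries where they do the work, as an engineer would, in place of code of your own. Each camera call takes 0.05 s, during which the arm holds its last target. There are 200 camera calls.

## Working session

There is one attempt and no reset: what is moved stays moved. The work goes in short steps, each a Python script; the robot and the scene stay as the last script left them, time stands still between calls to the robot, and variables do not carry over. Pictures are saved under pics/ and viewed, about 12 in all and at most 16, crops included, and the job is handed in when it is done.

```bash
mkdir -p pics; cat > h.py <<'E'
import numpy as np, cv2
from cell import arm,set_gripper,planner,eyes,models
def proj(c,P):
    T=np.linalg.inv(c["world_from_camera"]);K=np.array(c["camera_matrix"])
    p=np.atleast_2d(P)@T[:3,:3].T+T[:3,3]; q=np.c_[p[:,0],-p[:,1],-p[:,2]]@K.T
    return q[:,:2]/q[:,2:]
def unproj(c,uv,z):
    T=np.array(c["world_from_camera"]);K=np.array(c["camera_matrix"])
    r=np.linalg.solve(K,[uv[0],uv[1],1]);d=T[:3,:3]@[r[0],-r[1],-r[2]];o=T[:3,3]
    return o+d*(z-o[2])/d[2]
E
python3 - <<'E'
from h import *
names=["punch_stand","punch_large_mid","punch_small_mid","punch_medium_mid","doming_cube_mid","rubber_pad","bench_block","microscope","screw_jar","eye_loupe"]
for n in ["scene","top"]:
    c=eyes.capture(n);cv2.imwrite(f"pics/{n}0.png",c["pixels"])
    print(n,np.round(c["camera_matrix"],1).tolist(),np.round(c["world_from_camera"],3).tolist())
    for m in names:
        print(m,[(np.round(d["p"],2),np.round(d["extent"]).tolist(),np.round(unproj(c,[d["extent"][0]+d["extent"][2]/2,d["extent"][1]+d["extent"][3]/2],.03),3).tolist()) for d in models.find_in(c,m)[:3]])
print(arm.sense())
E
```

```text
scene [[445.3, 0.0, 321.4], [0.0, 445.3, 201.8], [0.0, 0.0, 1.0]] [[0.854, 0.358, -0.378, 0.184], [-0.521, 0.598, -0.609, -0.763], [0.008, 0.717, 0.697, 0.856], [0.0, 0.0, 0.0, 1.0]]
punch_stand [(np.float64(0.85), [242.0, 192.0, 54.0, 49.0], [0.487, -0.019, 0.03])]
punch_large_mid [(np.float64(0.58), [252.0, 185.0, 11.0, 18.0], [0.499, 0.072, 0.03])]
punch_small_mid []
punch_medium_mid [(np.float64(0.65), [276.0, 197.0, 12.0, 15.0], [0.538, 0.003, 0.03])]
doming_cube_mid [(np.float64(0.63), [244.0, 192.0, 54.0, 46.0], [0.493, -0.018, 0.03]), (np.float64(0.5), [258.0, 198.0, 18.0, 24.0], [0.493, 0.006, 0.03])]
rubber_pad [(np.float64(0.59), [276.0, 250.0, 48.0, 44.0], [0.47, -0.213, 0.03]), (np.float64(0.42), [328.0, 215.0, 33.0, 29.0], [0.629, -0.157, 0.03])]
bench_block [(np.float64(0.94), [339.0, 333.0, 41.0, 42.0], [0.472, -0.448, 0.03]), (np.float64(0.91), [330.0, 214.0, 32.0, 32.0], [0.632, -0.161, 0.03]), (np.float64(0.43), [277.0, 250.0, 46.0, 42.0], [0.47, -0.212, 0.03])]
microscope []
screw_jar [(np.float64(0.9), [225.0, 145.0, 12.0, 26.0], [0.499, 0.256, 0.03])]
eye_loupe 
[... 1083 characters left out ...]
eye_loupe []
{'time': 1.1, 'qpos': array([ 1.15541642e+00,  2.99877855e-01,  1.52102043e+00,  5.97493079e-06,
        1.32071277e+00, -6.66060847e-02]), 'qd': array([-2.91390746e-04, -7.36853136e-05,  2.67500815e-04,  1.19808427e-03,
       -2.60487446e-05,  1.04602766e-03]), 'joint_torque': array([ 5.52220026e-04, -5.31656814e+01, -3.52917802e+01,  7.08605046e-02,
        2.12161423e-02, -1.32657635e-05]), 'position': array([0.18795593, 0.51686465, 0.20544908]), 'eef_rot': array([ 1.73505110e-01,  9.84832969e-01, -8.24487672e-06, -5.00699910e-06]), 'force': array([-0.82503881, -0.51360155, -0.50258481]), 'torque': array([-0.00400078, -0.0406075 , -0.00110537]), 'width': 0.09353444524427297}
```

View pics/scene0.png

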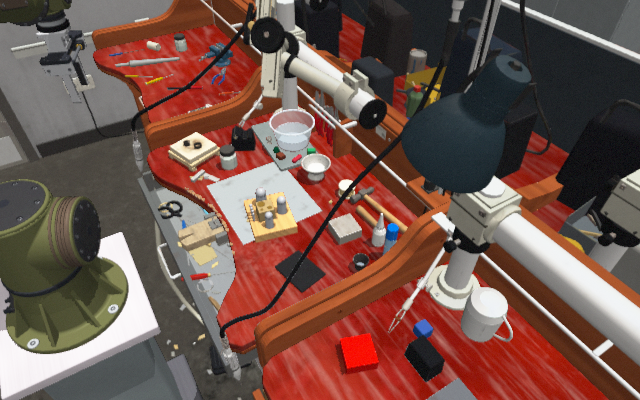

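View pics/top0.png

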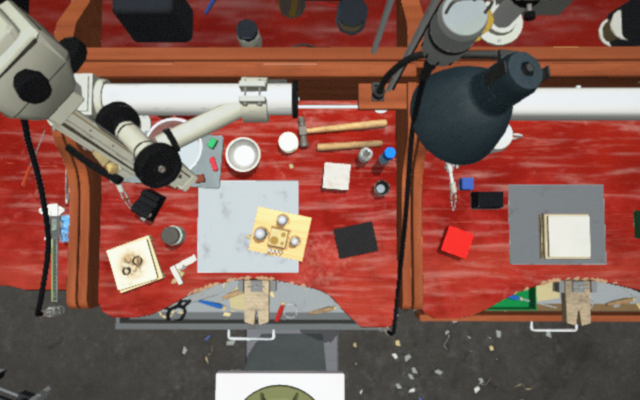

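The stand is at about (0.49, 0), with the pad at top px (355,240) and the real grey block at (336,176). The red look-alike is at (458,242). Next I triangulate the microscope and zoom in.

```bash
python3 - <<'E'
from h import *
s=eyes.capture("scene");t=eyes.capture("top")
for n,a,b in [("knob",(268,35),(158,162)),("boomend",(372,112),(292,97)),("jar",(228,149),(173,233))]:
    o1,o2=[np.array(c["world_from_camera"])[:3,3] for c in(s,t)]
    d1=unproj(s,a,0)-o1;d2=unproj(t,b,0)-o2
    k=np.linalg.lstsq(np.c_[d1,-d2],o2-o1,rcond=None)[0]
    print(n,(o1+d1*k[0]).round(3),(o2+d2*k[1]).round(3))
im=t["pixels"][150:270,225:390]
cv2.imwrite("pics/topcrop.png",cv2.resize(im,None,fx=4.8,fy=4.8,interpolation=cv2.INTER_CUBIC))
E
```

```text
knob [0.62  0.19  0.399] [0.623 0.188 0.399]
boomend [ 0.775 -0.039  0.261] [ 0.776 -0.04   0.261]
jar [0.495 0.254 0.065] [0.498 0.253 0.065]
```

View pics/topcrop.png

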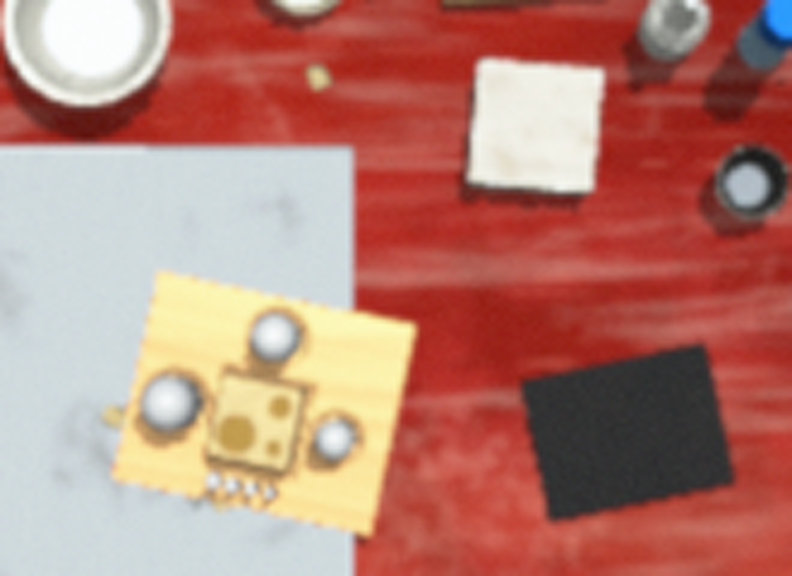

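The crop shows stand corners, pad corners and block corners clearly. The large punch is on the left, the small one on the right and the medium one behind. I fit poses from these corners, then refine with the wrist camera.

```bash
cat >> h.py <<'E'
def fit2(local,world):
    # rigid 2D fit with fixed scale; returns x,y,yaw,rms
    l=np.array(local);w=np.array(world);lc=l-l.mean(0);wc=w-w.mean(0)
    a=np.arctan2((lc[:,0]*wc[:,1]-lc[:,1]*wc[:,0]).sum(),(lc*wc).sum())
    R=np.array([[np.cos(a),-np.sin(a)],[np.sin(a),np.cos(a)]])
    t=w.mean(0)-R@l.mean(0);return t,a,np.abs(w-(l@R.T+t)).max()
E
python3 - <<'E'
from h import *
t=eyes.capture("top")
def W(pts,z): return [unproj(t,(225+p[0]/4.8,150+p[1]/4.8),z)[:2] for p in pts]
box=lambda a,b:[(a,b),(a,-b),(-a,-b),(-a,b)]
print("stand",fit2(box(.055,.068),W([(158,272),(416,324),(373,536),(113,482)],.024)))
print("pad",fit2(box(.038,.05),W([(525,381),(705,345),(734,483),(550,520)],.006)))
print("block",fit2(box(.032,.032),W([(480,60),(605,68),(595,192),(470,184)],.028)))
for n,p,z in[("L",(171,401),.073),("S",(335,438),.068),("M",(274,335),.07),("cube",(254,420),.054),("loupe",(748,183),.03)]:print(n,W([p],z))
c=eyes.capture("wrist");print(c["camera_matrix"],np.round(c["world_from_camera"],3).tolist())
E
```

```text
stand (array([ 0.49578157, -0.00200356]), np.float64(-0.19972671434501352), np.float64(0.0006138482102011622))
pad (array([ 0.48098077, -0.19101339]), np.float64(0.19546176174254407), np.float64(0.0024051485439394726))
block (array([ 0.63935192, -0.1427261 ]), np.float64(-0.07256217447231204), np.float64(0.0008264508571748652))
L [array([0.49699448, 0.04140289])]
S [array([ 0.47877532, -0.03987147])]
M [array([ 0.52987533, -0.00935803])]
cube [array([0.48745755, 0.00147604])]
loupe [array([ 0.60961564, -0.25115642])]
[[309.70691629   0.         325.57704873]
 [  0.         309.70691629 201.94200934]
 [  0.           0.           1.        ]] [[0.341, -0.9, -0.271, 0.108], [0.94, 0.327, 0.097, 0.545], [0.001, -0.288, 0.958, 0.385], [0.0, 0.0, 0.0, 1.0]]
```

```bash
cat >> h.py <<'E'
def quat(th):  # tool down, jaw axis at world yaw th
    from scipy.spatial.transform import Rotation as R
    s,c=np.sin(th),np.cos(th)
    return R.from_matrix(np.array([[-s,c,0],[c,s,0],[0,0,-1]])).as_quat()
def projw(c,P):  # fisheye
    T=np.linalg.inv(c["world_from_camera"]);K=np.array(c["camera_matrix"])
    p=np.atleast_2d(P)@T[:3,:3].T+T[:3,3]; q=np.c_[p[:,0],-p[:,1],-p[:,2]]
    r=np.hypot(q[:,0],q[:,1]);a=np.arctan2(r,q[:,2])
    return np.c_[K[0,2]+K[0,0]*a*q[:,0]/r,K[1,2]+K[1,1]*a*q[:,1]/r]
def L2W(pose,l): 
    x,y,a=pose;c,s=np.cos(a),np.sin(a);return np.array([x+c*l[0]-s*l[1],y+s*l[0]+c*l[1]])
STAND=(.4958,-.0020,-.2);PAD=(.481,-.191,.195);BLOCK=(.6394,-.1427,-.0726)
def overlay(c,f):
    im=cv2.resize(c["pixels"],None,fx=f,fy=f,interpolation=cv2.INTER_CUBIC)
    def poly(pose,pts,z,col):
        p=projw(c,[[*L2W(pose,l),z] for l in pts])
        cv2.polylines(im,[np.round(p*f).astype(int)],True,col,1)
    def box(p,cx,cy,a,b,z,col):
        poly(p,[(cx+i*a,cy+j*b) for i,j in((1,1),(1,-1),(-1,-1),(-1,1))],z,col)
    def circ(p,cx,cy,r,z,col): poly(p,[(cx+r*np.cos(t),cy+r*np.sin(t)) for t in np.linspace(0,6.2,40)],z,col)
    box(STAND,0,0,.055,.068,.024,(0,255,0));box(PAD,0,0,.038,.05,.006,(255,255,0));box(BLOCK,0,0,.032,.032,.028,(255,0,255))
    box(STAND,-.01,0,.021,.021,.054,(0,255,0))
    for x,y,d,z in((-.01,.0445,.033,.024),(-.01,-.0405,.025,.024),(.034,0,.029,.024),(-.01,.0445,.028,.060),(-.01,-.0405,.020,.058)):circ(STAND,x,y,d/2,z,(255,0,0))
    return im
E
python3 - <<'E'
from h import *
arm.goto([.38,.12,.25],quat(1.37)); arm.goto([.47,-.06,.22],quat(1.37))
c=eyes.capture("wrist");cv2.imwrite("pics/w1.png",overlay(c,1.25));s=arm.sense();print(s["time"],s["position"],s["qpos"])
print(np.round(c["world_from_camera"],3).tolist())
E
```

```text
3.8 [ 0.46991071 -0.05864115  0.22032498] [-2.01637179e-01  1.15820491e-01  1.70794394e+00  2.19959612e-04
  1.31748856e+00 -1.57303898e+00]
[[0.199, -0.938, -0.283, 0.386], [0.98, 0.191, 0.056, -0.043], [0.002, -0.288, 0.958, 0.4], [0.0, 0.0, 0.0, 1.0]]
```

View pics/w1.png

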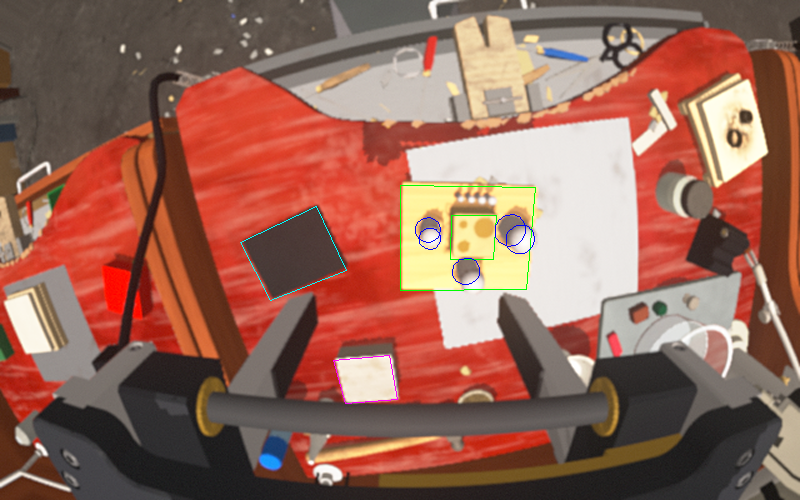

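Everything in the wrist overlay agrees: the stand is at px (468,237), the pad at (293,253) and the block at (366,379). One zoomed crop of the stand will show any residual offset.

```bash
python3 - <<'E'
from h import *
c=eyes.capture("wrist");f=5;o=overlay(c,f)
cv2.imwrite("pics/w2.png",o[135*f:245*f,310*f:450*f])
E
```

```text
(no output)
```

View pics/w2.png

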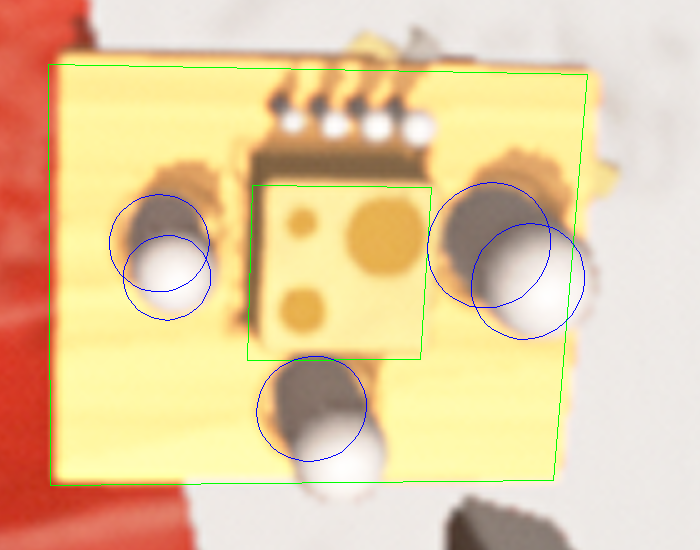

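```bash
sed -i 's/^STAND=.*;PAD/STAND=(.4951,-.0009,-.2);PAD/' h.py; cat >> h.py <<'E'
ZG=.032  # TCP height for punches in pockets (foot at .012)
def rep(m):
    s=arm.sense();print(m,"t",round(s["time"],1),"pos",s["position"].round(4),"w",round(s["width"],4),"F",s["force"].round(1));return s
def pick(xy,th,z,w,F=25,zup=.15):
    arm.goto([*xy,zup],quat(th)); set_gripper(w)
    if arm.line_to([*xy,z],v=.08,guard=8): rep("CONTACT on descent")
    set_gripper(0,F);rep("gripped"); arm.line_to([*xy,zup],v=.1);rep("lifted")
def place(xy,th,z,w,zup=.15):
    arm.goto([*xy,zup],quat(th)); arm.line_to([*xy,z+.012],v=.1); arm.hold(.2)
    print("contact",arm.line_to([*xy,z-.003],v=.02,guard=4)); rep("down")
def release(xy,w,zup=.15):
    set_gripper(w); p=arm.sense()["position"]; arm.line_to([p[0],p[1],zup],v=.1); rep("released")
E
python3 - <<'E'
from h import *
xy=L2W(STAND,(-.01,.0445));print(xy)
pick(xy,STAND[2],ZG,.05)
cv2.imwrite("pics/w3.png",eyes.capture("wrist")["pixels"])
E
```

```text
[0.49414012 0.04469966]
gripped t 8.4 pos [0.4943 0.0447 0.0321] w 0.0274 F [ 1.4 -0.4  1.6]
lifted t 9.7 pos [0.4939 0.0447 0.1494] w 0.0273 F [-0.  -0.1 -2.7]
```

View pics/w3.png

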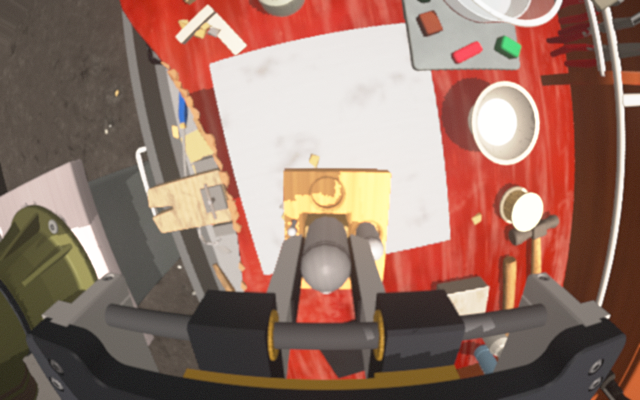

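The large punch is held upright at px (326,265), and its pocket at (326,190) is empty. Next I place it and fetch the small one.

```bash
python3 - <<'E'
from h import *
p=L2W(PAD,(0,.025)); place(p,PAD[2],.026,.05); release(p,.05)
xy=L2W(STAND,(-.01,-.0405)); pick(xy,STAND[2],ZG,.045)
s=arm.sense()
if .018<s["width"]<.021:
    p=L2W(PAD,(0,-.025)); place(p,PAD[2],.026,.045); release(p,.045)
    arm.goto([.42,-.08,.2],quat(1.37)); c=eyes.capture("wrist"); cv2.imwrite("pics/w4.png",overlay(c,1.25)[100:500,150:650])
E
```

```text
contact True
down t 12.7 pos [ 0.4762 -0.1664  0.026 ] w 0.0277 F [0.5 0.  3.6]
released t 14.6 pos [ 0.4754 -0.1662  0.1494] w 0.05 F [-0.4  0.5  0.3]
gripped t 17.8 pos [ 0.4773 -0.0386  0.0321] w 0.0194 F [-0.9  0.5  0.7]
lifted t 19.1 pos [ 0.477  -0.0386  0.1494] w 0.0193 F [ 0.6 -0.5 -1.8]
contact True
down t 21.9 pos [ 0.4858 -0.2155  0.026 ] w 0.0194 F [-0.8 -0.1  5.8]
released t 23.9 pos [ 0.4851 -0.2152  0.1494] w 0.0446 F [ 0.4 -0.5 -0.8]
```

View pics/w4.png

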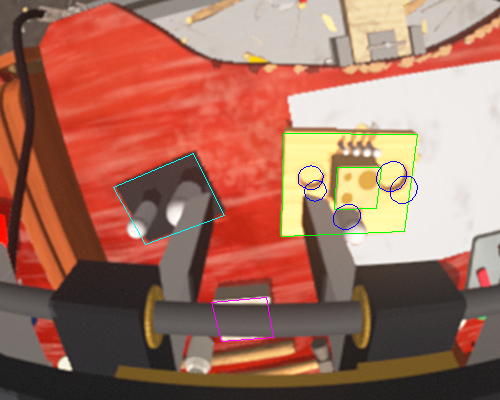

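Both punches stand on the pad at crop px (178,208) and (140,222). Now the cube.

```bash
python3 - <<'E'
from h import *
xy=L2W(STAND,(-.01,0)); pick(xy,STAND[2]+np.pi/2,.029,.072,F=45)
s=arm.sense()
if .039<s["width"]<.044:
    p=BLOCK[:2]; place(p,BLOCK[2]+np.pi/2,.045,.07); release(p,.07,.17)
    arm.goto([.50,-.20,.22],quat(1.37)); c=eyes.capture("wrist"); cv2.imwrite("pics/w5.png",overlay(c,1.25))
    t=eyes.capture("top");cv2.imwrite("pics/t5.png",cv2.resize(t["pixels"][150:270,225:390],None,fx=4,fy=4,interpolation=cv2.INTER_CUBIC))
E
```

```text
gripped t 28.2 pos [0.4854 0.0012 0.0291] w 0.0417 F [0.7 2.7 1.8]
lifted t 29.6 pos [0.485  0.0011 0.1494] w 0.0418 F [-0.   0.5 -5.9]
contact True
down t 32.3 pos [ 0.6393 -0.1427  0.0451] w 0.0418 F [-1.6 -0.2  5.4]
released t 34.4 pos [ 0.6383 -0.1423  0.1692] w 0.0699 F [-0.5  0.4  0.8]
```

View pics/w5.png

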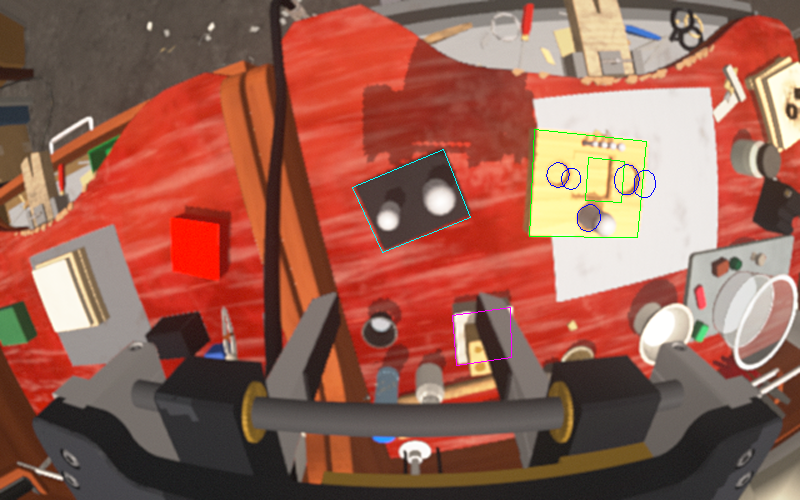

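The cube is on the block, partly behind a finger at px (480,350). Both punches are upright on the pad at (440,198) and (388,216). Next the small punch goes back to the exact pose it was taken from.

```bash
cat >> h.py <<'E'
def back(pl,sl,w):
    p=L2W(PAD,pl); pick(p,PAD[2],.026,w)
    xy=L2W(STAND,sl); arm.goto([*xy,.15],quat(STAND[2])); arm.line_to([*xy,ZG+.016],v=.1); arm.hold(.2)
    c=arm.line_to([*xy,ZG-.002],v=.02,guard=6); s=rep(f"insert contact={c}")
    if s["position"][2]<ZG+.0025: release(xy,w); return True
    return False
E
python3 - <<'E'
from h import *
print(back((0,-.025),(-.01,-.0405),.045) and back((0,.025),(-.01,.0445),.05))
E
```

```text
gripped t 39.0 pos [ 0.4859 -0.2155  0.0261] w 0.019 F [ 0.1 -0.   0.6]
lifted t 40.4 pos [ 0.4856 -0.2154  0.1494] w 0.0196 F [ 0.3  0.2 -0.5]
insert contact=True t 43.2 pos [ 0.4771 -0.0386  0.032 ] w 0.0191 F [-1.1  0.6  5.9]
released t 45.2 pos [ 0.4764 -0.0385  0.1494] w 0.0452 F [-0.3  0.1  0.4]
gripped t 48.4 pos [ 0.4763 -0.1665  0.0261] w 0.0277 F [0.1 0.8 1.1]
lifted t 49.8 pos [ 0.4759 -0.1664  0.1494] w 0.0274 F [-0.1 -0.1 -2.2]
insert contact=True t 52.7 pos [0.494  0.0447 0.0321] w 0.0276 F [-1.1 -0.4  5.7]
released t 54.6 pos [0.4932 0.0447 0.1494] w 0.0501 F [0.4 0.9 0.1]
True
```

View pics/t5.png

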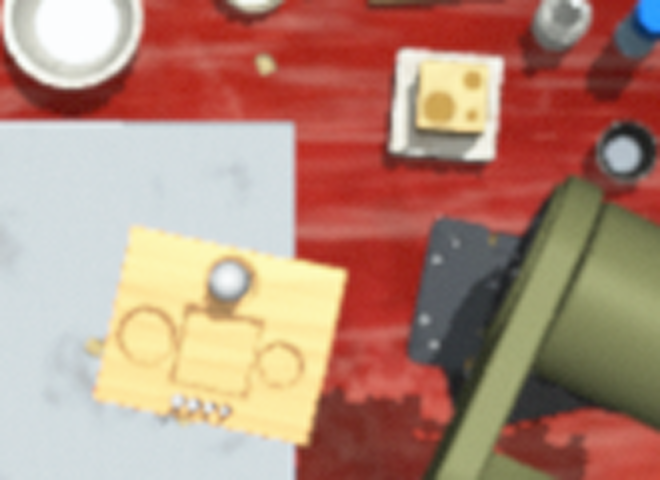

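Both punches bottomed out at the expected height. I back the arm off and verify from the top.

```bash
python3 - <<'E'
from h import *
arm.goto([.34,.10,.25],quat(1.37)); t=eyes.capture("top")
print("cube",unproj(t,(225+452/4,150+96/4),.070).round(4),"block",BLOCK)
for n,z in(("punch_large_mid",.05),("punch_small_mid",.05),("doming_cube_mid",.07)):
    print(n,[(round(float(d["p"]),2),unproj(t,[d["extent"][0]+d["extent"][2]/2,d["extent"][1]+d["extent"][3]/2],z)[:2].round(3)) for d in models.find_in(t,n)[:2]])
print(L2W(STAND,(-.01,.0445)),L2W(STAND,(-.01,-.0405)))
cv2.imwrite("pics/t6.png",cv2.resize(t["pixels"][150:270,225:390],None,fx=4,fy=4,interpolation=cv2.INTER_CUBIC))
E
```

```text
cube [ 0.6401 -0.1432  0.07  ] block (0.6394, -0.1427, -0.0726)
punch_large_mid [(0.52, array([0.489, 0.041]))]
punch_small_mid [(0.41, array([ 0.479, -0.035]))]
doming_cube_mid [(0.63, array([ 0.637, -0.146]))]
[0.49414012 0.04469966] [ 0.47725323 -0.038606  ]
```

View pics/t6.png

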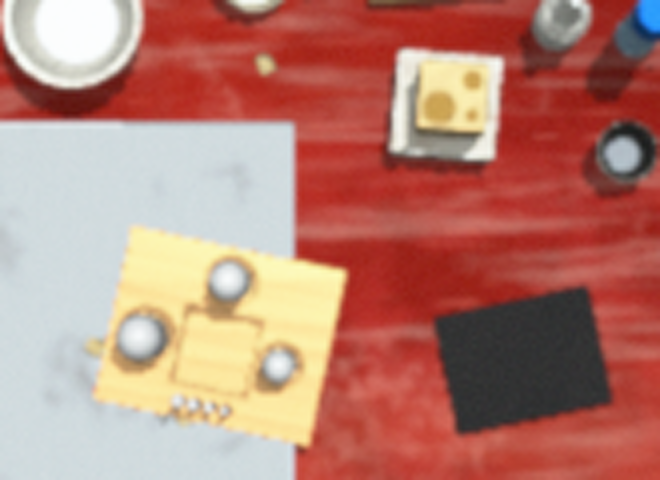

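The punches are upright in their pockets at px (142,335) and (278,365). The cube is centred on the block at (452,96), and the pad is empty. I hand the job in.

```bash
python3 -c "
from h import *
arm.close_job();rep('closed')"
```

```text
the job is handed in; nothing more can be done
the job is handed in; nothing more can be done
```

The bench is ready for doming, and I handed the job in after about 56 s of robot time. The hand-in gave no verdict.

I stood both punches on the rubber pad, moved the cube to the bench block, then put each punch back in its own pocket.

- **Cube:** measured from the top picture, its centre is within about 1 mm of the block's centre, hollows up. The network put it within about 4 mm.
- **Punches:** both met the pocket floor within 0.1 mm of the height they were picked from. The last top picture shows both upright and released, with the pad empty.
- **Third punch, jar and loupe:** the arm never went near them. The third punch and the loupe look unmoved in the last picture. The jar was outside that view, so I did not recheck it.

Two checks disagreed slightly:
- **Stand position:** the wrist and top cameras differed by about 2 mm, so I used the average.
- **Final punch positions:** the network was 4–6 mm off the expected spots. I put that down to its coarse boxes, because the pockets allow only about 2 mm of play and both feet were fully down.

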